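Snap the part rest onto the inspection stand

TASK

Put the loose part rest on the inspection stand: slide its sleeve down over the stand's upright stub until it sits fully home on the blue collar, and turn it there until the spring button snaps out through the window in the sleeve. Go gently, neither ramming it down nor wrenching it once it has caught, leave the rest locked on and let go of it, and leave the other things on the bench where they lie.

Things in the scene. Friction and masses are not known exactly. Their poses are not given: they have to be found in the camera images.
- rest_center (a point): Loose part rest, 92 mm tall, standing upright on its open end; point on its axis 46 mm above its foot, z up the axis. Below: a round grey sleeve, 39 mm outside, bore 32 mm, open at the foot, 58 mm deep. Above: a black square grip head (see rest_head), then a white round nest 37 mm wide, 4 mm high. Mass 0.11 to 0.23 kg.
- rest_head (a point): Middle of the rest's black grip head (27 mm above rest_center), same axes: 44 x 44 mm, 30 mm high, faces square to x and y; grip it across two flats from above.
- rest_window (a point): Middle of the window in the rest's sleeve, on the frame's -x side, 18 mm above the foot, in the outer surface: 9.5 mm wide, 13 mm high, through the 3.5 mm wall.
- stand: Inspection stand, fixed; origin on its axis at the bench top, z up. Blue flange 90 mm wide, 11 mm high; blue collar 44 mm wide, flat top 25 mm above the bench; on it a steel stub 30 mm thick rising to 75 mm, its last 6 mm tapered to 22 mm. With the rest home on the collar, rest_center is 71 mm above this origin and the window is level with the button.
- button (a joint): Travel of the stub's red spring button, m: 0 out, 0.0055 fully in. Middle 43 mm above the bench; it points 0.2 to 1.6 rad counterclockwise (from above) from the stand's -x, different each time and not measured (white line on the stub's black cap points over it). A sleeve sliding down drives it in some 3 to 5 mm; it snaps out when the window faces it within about 0.07 rad.
- rest: The whole part rest; origin on its axis at the foot. The button is 7 mm wide, 10 mm high, sticks out 5.5 mm, sloped above and square below: sliding the sleeve down over it takes 5 to 15 N, then it rubs lightly (3 to 6 N spring) on the bore until the window comes over it; sprung out, it stops the rest from turning and lifting.
- bench_part_1: Bystander: small black ring module with a light ring on top, 36 mm wide, 22 mm high.
- bench_part_3: Bystander: small black and red ring module, 36 mm wide, 22 mm high.
- bench_part_4: Bystander: small black and red ring module, 36 mm wide, 22 mm high.
- marker_red: Bystander: red marker pen lying on the bench, 135 mm long.
- marker_black: Bystander: black marker pen lying on the bench, 135 mm long.
- hex_driver: Bystander: small screwdriver with a red handle, lying on the bench, 159 mm long.

How it is judged:
By the outcome, as a careful person would: the job done as asked, in the order asked, and still so for the second after the job is handed in, with the robot touching nothing.
It also fails if it takes over 67 s, if anything falls off the work surface, if the arm or the gripper's body presses on something with over 40 N, if the wrist force passes 120 N, or if a joint passes its speed limit or range.

ROBOT

A 7-joint arm with a two-finger parallel gripper is mounted at the origin on a cart in front of the work surface, level with it; the furniture and walls round the work are solid. World frame = base frame: x ahead of the robot, y to its left, z up, the work surface at z = 0. Lengths are in m, angles in rad, forces in N, time in s.
With the tool pointing down it reaches from about 0.425 to 0.825 m from the base axis. Payload 3.6 kg.
Tool frame: the origin (TCP) lies at the very end of the fingers, on their centre line; the grasp point (between the pads) lies 19 mm behind it (hold_point_z is the distance from the TCP to the grasp point, in m); z points along the fingers, y is the line along which they close (so a half turn about z gives the same grasp; the last joint's range is limited). The gripper opens to 85 mm and grips with 20 to 120 N. Pads are 22 mm wide; open, the fingers measure 114 mm over their backs; the gripper's body (76 mm by 85 mm) begins 54 mm behind the grasp point. The pads swing forward as they close: fully open they stand 13 mm farther back than shut.
Start: joints at [1.266, 0.615, -0.013, 1.423, 0.008, 1.103, -0.04], TCP at [0.178, -0.625, 0.231] pointing down, gripper open.
Joint ranges: [-3.12, 3.12], [-0.3, 2.06], [-1.34, 1.32], [0.26, 2.42], [-1.36, 4.5], [0.01, 1.98], [-2.84, 2.84]. Speed limits (rad/s): [2.79, 2.79, 3.14, 3.14, 3.14, 3.14, 3.14].

INTERFACE

Orientations are given as a unit quaternion [w, x, y, z].
In Python, from bench import state, snapshot, sign_off, regions_of, hold_point_z gives the robot as it stands.
- The arm moves only by the shell command python3 -m pendant 'ROWS'. ROWS is a JSON object of lists of equal length, an entry for each row: "linear": the shift along the tool's x, y, z in units of 0.2 m (1.0 is 0.2 m), a list of three; "rotation": the turn, a rotation vector about the tool's x, y, z in units of pi/4 rad (1.0 is pi/4 rad), a list of three; "fingers": the finger opening in mm, from 0 to 85.4. A call has 1 to 20 rows; each row shifts and turns the commanded pose from where the row before left it, along the tool's axes as they then stand; what a row does not reach is not made up. A row lasts 1/12 s, in which the tool goes at most 41.7 mm and 7.16 degrees, less where a joint would pass 70% of its speed; a pose out of reach is approached as far as the arm can. A call with a number of a shift or a turn outside -1 to 1 is refused whole. A call with a gripper value outside its range is refused whole. The fingers move at their own pace and stop on an object; the grip force is fixed at half the most. Time passes only in rows, so rows that do not move let the fingers close. It gives the time, the measured TCP pose, the force, the opening and the grip force at its end, in the units of the state.
- state(): the state, without advancing time (a new reading comes with each control period).
- snapshot(name): name is "side" or "top"; returns a dict with "color" (480x640x3 uint8, blue, green, red), "mtx" (3x3 intrinsics, pixels), "xyz" and "orientation" of the camera in the world. Camera axes: x right, y up, looking along -z (the intrinsics and any distortion apply to the point x, -y, -z); pixel columns grow to the right and rows downward; lengths in m; the calibration is good to about 2 mm. A picture is of the moment at which its call begins. There is no depth.
- sign_off(): hands the job in; it is judged then, once.
Trained networks look in a picture, given as the dict that the camera call returned (one of the last four; its "shot" number tells which), for a name from the list of things; names that differ only in an ending like _2 or _b are one class to them, and where a whole thing is asked for, a point or a joint stands for the part that bears it (a point fixed in the world has none). Each returns a list of dicts, best first, with "confidence" (0 to 1); they miss things now and then, are a little off and sometimes report something else, mostly with a low value. They report only what shows in the picture. A call takes as long as a camera call.
- regions_of(target, picture): "mask" (480x640 bool, what is visible of it) and "rect" ([left, top, right, bottom] in pixels, round what is visible of it).
The state is a dict: "time": time; "joint_pos": joint angles; "joint_velocities": joint speeds; "tau": joint torques, N m; "tcp_pos": TCP position; "ee_rot": TCP orientation; "contact_force": force on the tool from outside, world axes, zero at the start; "ft_torque": the same for the moment, N m; "grip_width": finger opening in m; "gripper_force": force on a finger pad.
Only numpy, scipy, OpenCV 4.12 (cv2) and the standard library are available. Lean on these libraries where they do the work, as an engineer would, in place of code of your own. Each camera call takes 0.05 s, during which the arm holds its last target. There are 200 camera calls.

## Working session

There is one attempt and no reset: what is moved stays moved. The work goes in short steps, Python scripts to look and compute and a shell command to move; the robot and the scene stay as the last step left them, time stands still between calls to the robot, and variables do not carry over. Pictures are saved under pics/ and viewed, at most 10 in all, crops included, and the job is handed in when it is done.

```bash
mkdir -p pics
cat > h.py <<'E'
import numpy as np,cv2
from scipy.spatial.transform import Rotation as R
from bench import *
def rot(q): return R.from_quat([q[1],q[2],q[3],q[0]]).as_matrix()
def ray(s,u,v):
    K=s["mtx"];K=np.array(K);d=np.array([(u-K[0,2])/K[0,0],-(v-K[1,2])/K[1,1],-1.]);return rot(s["orientation"])@d
def atz(s,u,v,z):
    d=ray(s,u,v);c=np.array(s["xyz"]);return c+d*(z-c[2])/d[2]
def proj(s,p):
    K=np.array(s["mtx"]);q=rot(s["orientation"]).T@(np.array(p)-np.array(s["xyz"]));return K[0,0]*q[0]/-q[2]+K[0,2],K[1,1]*-q[1]/-q[2]+K[1,2]
E
python3 - <<'E'
from h import *
np.set_printoptions(precision=4,suppress=True)
for n in("side","top"):
    s=snapshot(n);cv2.imwrite(f"pics/{n}0.png",s["color"])
    print(n,[k for k in s],s["mtx"],s["xyz"],s["orientation"])
    for t in("rest","stand","rest_window","rest_head","button"):
        for r in regions_of(t,s)[:2]:
            m=r["mask"];ys,xs=np.nonzero(m);print(t,r["confidence"],r["rect"],xs.mean(),ys.mean(),m.sum())
print(state(),hold_point_z)
E
```

```text
side ['color', 'mtx', 'xyz', 'orientation', 'shot'] [[497.2214   0.     313.3793]
 [  0.     497.2214 228.47  ]
 [  0.       0.       1.    ]] [ 1.0429 -0.3915  0.6534] [0.8281 0.3607 0.1643 0.3963]
rest 0.68 [345.9, 164.2, 377.7, 213.7] 360.80558139534884 189.55348837209303 1075
rest 0.49 [137.6, 293.3, 208.5, 352.6] 170.44409448818897 324.2551181102362 635
stand 0.65 [224.2, 205.1, 276.1, 252.9] 250.7396991497711 230.72204054937868 1529
rest_window 0.76 [346.8, 166.5, 376.8, 211.6] 360.6808510638298 189.0909090909091 1034
rest_head 0.81 [344.4, 168.1, 374.4, 213.2] 360.62262443438914 189.45339366515836 1105
top ['color', 'mtx', 'xyz', 'orientation', 'shot'] [[594.0201   0.     327.0447]
 [  0.     594.0201 245.2114]
 [  0.       0.       1.    ]] [0.3612 0.0152 1.0357] [ 0.7039  0.066  -0.0743 -0.7033]
rest 0.87 [215.8, 244.2, 250.8, 280.2] 233.53370786516854 264.7067415730337 890
stand 0.94 [328.5, 289.4, 381.2, 339.1] 356.90276356192425 313.97748208802454 1954
rest_window 0.66 [214.0, 250.4, 253.4, 282.1] 233.61804008908686 265.2149220489978 898
rest_head 0.59 [216.6, 246.5, 251.5, 286.0] 233.53642384105962 264.78145695364236 906
{'time': 0.6, 'joint_pos': array([ 1.2665,  0.6148, -0.0126,  1.4234,  0.0081,  1.1034, -0.0404]), 'joint_velocities': array([ 0.0006, -0.0001, -0.0006,  0.001 , -0.0003,  0.0011,  0.0002]), 'tau': array([ -0.0001, -46.8835,   0.2588, -17.1255,   0.0101,   0.0018,
        -0.    ]), 'tcp_pos': array([ 0.1782, -0.6251,  0.2313]), 'ee_rot': array([0.    , 0.9904, 0.1384, 0.    ]), 'contact_force': array([-0.1742, -0.3973, -0.1743]), 'ft_torque': array([-0.0025,  0.0295,  0.0016]), 'gripper_force': 0.0, 'grip_width': 0.08514771061029018} 0.0187
```

View pics/side0.png

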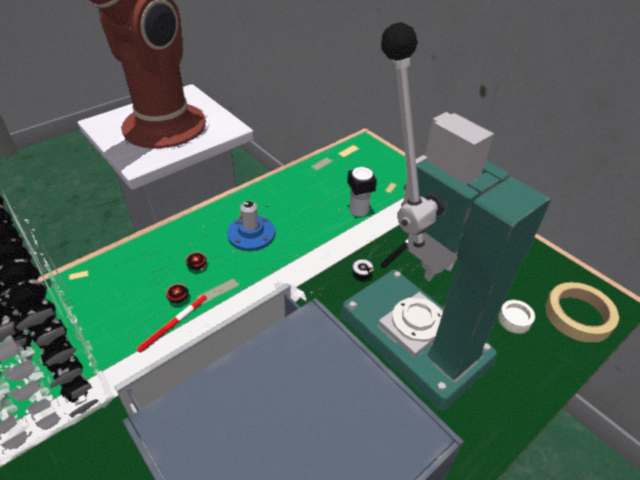

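View pics/top0.png

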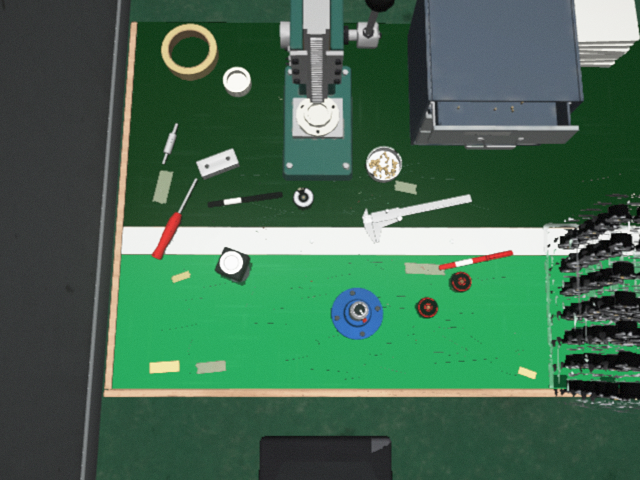

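Side view: rest at (361,190), stand at (250,230). Top view: rest at (233,265), its head turned about 20°, and stand at (357,313) with the button's red showing near (365,320). I'll enlarge both.

Run:
```python
from h import *
np.set_printoptions(precision=4,suppress=True)
t=cv2.imread("pics/top0.png");sd=cv2.imread("pics/side0.png")
f=lambda im,x,y,w:cv2.resize(im[y-w:y+w,x-w:x+w],(390,290*0+390),interpolation=cv2.INTER_CUBIC)
a=np.hstack([f(t,233,265,26),f(t,357,313,26)]);b=np.hstack([f(sd,361,190,32),f(sd,250,225,32)])
o=np.vstack([a,b]);cv2.imwrite("pics/crop.png",cv2.resize(o,(600,600)))
s=snapshot("top")
# rest: nest top center px, head rect; stand flange fit
hsv=cv2.cvtColor(t,cv2.COLOR_BGR2HSV)
m=cv2.inRange(hsv,(100,120,60),(125,255,255));m[:280]=0;m[350:]=0;m[:,:300]=0;m[:,400:]=0
c=max(cv2.findContours(m,0,2)[0],key=cv2.contourArea);e=cv2.fitEllipse(cv2.convexHull(c));print("flange",e,atz(s,*e[0],.011))
sub=t[240:290,205:260];w=(sub.min(2)>150).astype(np.uint8)
n,l,st,ce=cv2.connectedComponentsWithStats(w);print(st,ce)
k=cv2.inRange(sub.max(2),0,70);k|=0
n2,l2,st2,ce2=cv2.connectedComponentsWithStats(k);print(st2,ce2)
i=1+st2[1:,4].argmax();cc=cv2.findContours((l2==i).astype(np.uint8),0,2)[0];r=cv2.minAreaRect(np.vstack(cc));print(r)
bx=cv2.boxPoints(r)+[205,240];P=np.array([atz(s,*p,.085) for p in bx]);print(P,P.mean(0))
```

```text
flange ((356.6713562011719, 313.1947326660156), (50.66522216796875, 51.24610137939453), 129.01025390625) [ 0.4484 -0.048   0.011 ]
[[   0    7   55   43 1616]
 [   0    0   55   15  708]
 [  15   11   23   23  426]] [[27.2252 33.1615]
 [27.1977  6.2331]
 [25.8169 22.0023]]
[[   0    0   55   50 2481]
 [  18    8    8    5   19]
 [  11   13   34   29  250]] [[26.6352 24.0814]
 [20.8947  9.5789]
 [31.084  29.788 ]]
((27.410959243774414, 24.404109954833984), (28.909164428710938, 27.153547286987305), 20.556045532226562)
[[0.5082 0.1862 0.085 ]
 [0.55   0.1722 0.085 ]
 [0.5333 0.1278 0.085 ]
 [0.4917 0.1421 0.085 ]] [0.5208 0.1571 0.085 ]
```

View pics/crop.png

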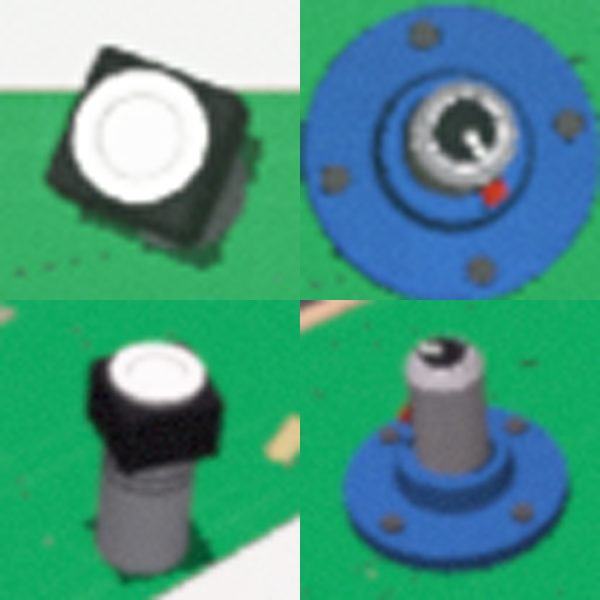

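Crops: the rest has no window showing in the side view, so it faces away from that camera, toward -x or +y. The stub's cap line and the red button point down-right in the top view.

```bash
cat >> h.py <<'E'
def yaw():
    r=rot(state()["ee_rot"]);return np.arctan2(r[1,0],r[0,0])
def plan(target):
    s=state();d=np.array(target)-s["tcp_pos"];u=rot(s["ee_rot"]).T@d/.2;print("units",u.round(3),"rows@.15",np.linalg.norm(u)/.15,"yaw",np.degrees(yaw()))
E
python3 - <<'E'
from h import *
np.set_printoptions(precision=4,suppress=True)
s=snapshot("top");q=snapshot("side")
print("rest top",atz(s,230.8,262,.092))
# side nest ellipse centre: crop (158,372)/300*64 -> px
sc=64/300; u,v=361-32+158*sc,190-32+(372-300)*sc
print("side nest px",u,v,atz(q,u,v,.092))
u2,v2=250-32+(442-300)*sc,225-32+(352-300)*sc
st=52/300; u1,v1=357-26+(463-300)*st,313-26+133*st
print("cap",atz(s,u1,v1,.075),atz(q,u2,v2,.075))
b=atz(s,357-26+(495-300)*st,313-26+193*st,.043);print("button",b)
l0=atz(s,u1,v1,.075);l1=atz(s,357-26+(482-300)*st,313-26+155*st,.075);print("line",l1-l0,np.degrees(np.arctan2(-(l1-l0)[1],-(l1-l0)[0])))
for c in([.448,-.048],atz(s,u1,v1,.075)[:2]): d=b[:2]-c;print(np.degrees(np.arctan2(-d[1],-d[0])),np.linalg.norm(d))
plan([.178,-.625,.29]);plan([.43,-.30,.29])
E
```

```text
rest top [0.5234 0.1587 0.092 ]
side nest px 362.70666666666665 173.36 [0.5267 0.1583 0.092 ]
cap [ 0.448  -0.0483  0.075 ] [ 0.4509 -0.0484  0.075 ]
button [ 0.4336 -0.0594  0.043 ]
line [-0.0061 -0.0052  0.    ] 40.54024938213089
38.44669915632447 0.01838771068324786
37.81910459455085 0.018194256870724346
units [-0.001 -0.001 -0.293] rows@.15 1.955660426935719 yaw 15.919420456087952
units [ 1.656 -1.218 -0.293] rows@.15 13.843381122209156 yaw 15.919420456087952
```

```bash
python3 -m pendant '{"linear":[[0,0,-0.1],[0,0,-0.1],[0,0,-0.1],[0.118,-0.087,0],[0.118,-0.087,0],[0.118,-0.087,0],[0.118,-0.087,0],[0.118,-0.087,0],[0.118,-0.087,0],[0.118,-0.087,0],[0.118,-0.087,0],[0.118,-0.087,0],[0.118,-0.087,0],[0.118,-0.087,0],[0.118,-0.087,0],[0.118,-0.087,0],[0.118,-0.087,0],[0,0,0]],"rotation":[[0,0,0],[0,0,0],[0,0,0],[0,0,0],[0,0,0],[0,0,0],[0,0,0],[0,0,0],[0,0,0],[0,0,0],[0,0,0],[0,0,0],[0,0,0],[0,0,0],[0,0,0],[0,0,0],[0,0,0],[0,0,0]],"fingers":[85,85,85,85,85,85,85,85,85,85,85,85,85,85,85,85,85,85]}'
python3 -c "
from h import *
plan([.524,.1587,.2])"
```

```text
time: 2.25
tcp_pos: [0.4341, -0.2931, 0.2917]
ee_rot: [-0.002, 0.99, 0.144, 0.002]
contact_force: [1.4, 0.0, 0.4]
grip_width: 0.0851
gripper_force: 0.0
units [ 1.074 -2.035  0.47 ] rows@.15 15.657240981763211 yaw 16.600052353815588
```

```bash
python3 -m pendant '{"linear":[[0.067,-0.127,0.029],[0.067,-0.127,0.029],[0.067,-0.127,0.029],[0.067,-0.127,0.029],[0.067,-0.127,0.029],[0.067,-0.127,0.029],[0.067,-0.127,0.029],[0.067,-0.127,0.029],[0.067,-0.127,0.029],[0.067,-0.127,0.029],[0.067,-0.127,0.029],[0.067,-0.127,0.029],[0.067,-0.127,0.029],[0.067,-0.127,0.029],[0.067,-0.127,0.029],[0.067,-0.127,0.029],[0,0,0]],"rotation":[[0,0,0],[0,0,0],[0,0,0],[0,0,0],[0,0,0],[0,0,0],[0,0,0],[0,0,0],[0,0,0],[0,0,0],[0,0,0],[0,0,0],[0,0,0],[0,0,0],[0,0,0],[0,0,0],[0,0,0]],"fingers":[85,85,85,85,85,85,85,85,85,85,85,85,85,85,85,85,85]}'
python3 -m pendant '{"linear":[[0,0,0],[0,0,0],[0,0,0],[0,0,0],[0,0,0],[0,0,0],[0,0,0],[0,0,0],[0,0,0]],"rotation":[[0,0,-0.1525],[0,0,-0.1525],[0,0,-0.1525],[0,0,-0.1525],[0,0,-0.1525],[0,0,-0.1525],[0,0,-0.1525],[0,0,-0.1525],[0,0,0]],"fingers":[85,85,85,85,85,85,85,85,85]}'
python3 -c "
from h import *
plan([.524,.1587,.054]);print(R.from_matrix(rot(state()['ee_rot'])).as_matrix().round(4))"
```

```text
time: 3.67
tcp_pos: [0.5235, 0.1574, 0.1978]
ee_rot: [-0.003, 0.99, 0.143, 0.0]
contact_force: [-0.2, 1.2, 0.8]
grip_width: 0.0854
gripper_force: 0.0
time: 4.42
tcp_pos: [0.5241, 0.1485, 0.1986]
ee_rot: [-0.0, 0.815, 0.58, -0.0]
contact_force: [-0.1, -0.5, -0.0]
grip_width: 0.0849
gripper_force: 0.0
units [ 0.048 -0.017  0.723] rows@.15 4.831339321909833 yaw 70.87237005858887
[[ 0.3277  0.9448 -0.    ]
 [ 0.9448 -0.3277  0.    ]
 [ 0.     -0.     -1.    ]]
```

```bash
python3 -m pendant '{"linear":[[0.048,-0.017,0],[0,0,0.1],[0,0,0.12],[0,0,0.12],[0,0,0.12],[0,0,0.1],[0,0,0.08],[0,0,0.05],[0,0,0.033],[0,0,0],[0,0,0]],"rotation":[[0,0,-0.014],[0,0,0],[0,0,0],[0,0,0],[0,0,0],[0,0,0],[0,0,0],[0,0,0],[0,0,0],[0,0,0],[0,0,0]],"fingers":[85,85,85,85,85,85,85,85,85,85,85]}'
python3 - <<'E'
from h import *
plan([.524,.1587,.054])
a=snapshot("top")["color"];b=snapshot("side")["color"]
f=lambda im,x,y,w:cv2.resize(im[y-w:y+w,x-w:x+w],(390,390),interpolation=cv2.INTER_CUBIC)
cv2.imwrite("pics/g.png",np.hstack([f(a,233,262,50),f(b,361,180,50)]))
E
```

```text
time: 5.33
tcp_pos: [0.5242, 0.1601, 0.0544]
ee_rot: [0.0, 0.812, 0.584, 0.0]
contact_force: [0.0, -0.0, 0.1]
grip_width: 0.0849
gripper_force: 0.0
units [-0.007  0.001  0.002] rows@.15 0.050122497238319866 yaw 71.4318605449295
```

View pics/g.png

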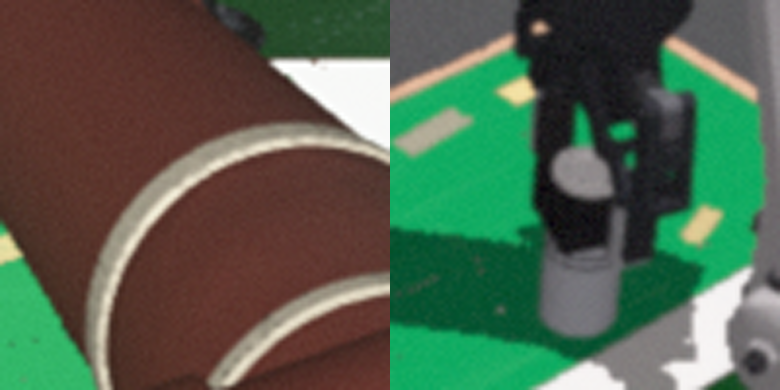

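The fingers straddle the head in the side view; the top view is blocked by the arm. I'll close the gripper and lift about 60 mm.

```bash
python3 -m pendant '{"linear":[[0,0,0],[0,0,0],[0,0,0],[0,0,0],[0,0,0],[0,0,0],[0,0,0],[0,0,0]],"rotation":[[0,0,0],[0,0,0],[0,0,0],[0,0,0],[0,0,0],[0,0,0],[0,0,0],[0,0,0]],"fingers":[20,20,20,20,20,20,20,20]}'
python3 -m pendant '{"linear":[[0,0,-0.05],[0,0,-0.1],[0,0,-0.15],[0,0,-0.15],[0,0,-0.15],[0,0,-0.1],[0,0,0]],"rotation":[[0,0,0],[0,0,0],[0,0,0],[0,0,0],[0,0,0],[0,0,0],[0,0,0]],"fingers":[20,20,20,20,20,20,20]}'
```

```text
time: 6.1
tcp_pos: [0.5246, 0.1597, 0.0547]
ee_rot: [0.0, 0.812, 0.584, 0.001]
contact_force: [0.7, -0.1, 5.7]
grip_width: 0.0435
gripper_force: 60.1
time: 6.68
tcp_pos: [0.5258, 0.1611, 0.1985]
ee_rot: [0.001, 0.812, 0.584, 0.004]
contact_force: [0.5, 0.5, -1.0]
grip_width: 0.0436
gripper_force: 60.6
```

```bash
python3 -m pendant '{"linear":[[0,0,0],[0,0,0],[0,0,0],[0,0,0],[0,0,0],[0,0,0],[0,0,0],[0,0,0],[0,0,0],[0,0,0],[0,0,0],[0,0,0],[0,0,0],[0,0,0],[0,0,0],[0,0,0],[0,0,0]],"rotation":[[0,0,0.1],[0,0,0.15],[0,0,0.15],[0,0,0.15],[0,0,0.15],[0,0,0.15],[0,0,0.15],[0,0,0.15],[0,0,0.15],[0,0,0.15],[0,0,0.15],[0,0,0.15],[0,0,0.15],[0,0,0.15],[0,0,0.15],[0,0,0.15],[0,0,0]],"fingers":[20,20,20,20,20,20,20,20,20,20,20,20,20,20,20,20,20]}'
python3 - <<'E'
from h import *
s=state();print(np.degrees(yaw()),s["joint_pos"])
plan([.4485,-.0482,.20])
b=snapshot("side");p=s["tcp_pos"];u,v=proj(b,p-[0,0,.03]);u,v=int(u),int(v);print(u,v)
w=40;cv2.imwrite("pics/w.png",cv2.resize(b["color"][v-w:v+w,u-w:u+w],(480,480),interpolation=cv2.INTER_CUBIC))
E
```

```text
time: 8.1
tcp_pos: [0.5224, 0.1596, 0.1924]
ee_rot: [0.001, 0.955, -0.296, -0.001]
contact_force: [-0.4, 0.1, -2.1]
grip_width: 0.0432
gripper_force: 60.4
-34.38823828374147 [-0.36519784  0.49835038  0.04303202  1.77636359 -0.02660503  0.87116301
 -2.48116502]
units [ 0.282  1.066 -0.035] rows@.15 7.3544787761719155 yaw -34.38823828374147
364 140
```

View pics/w.png

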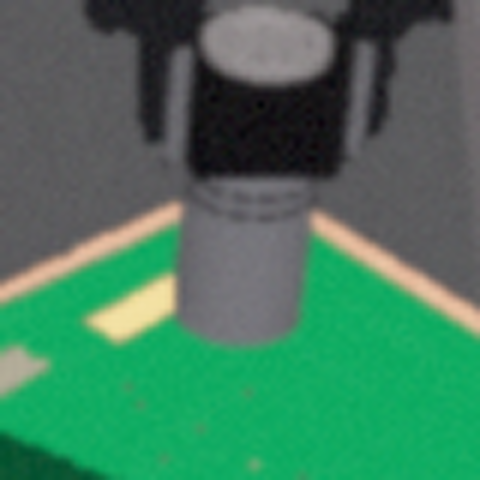

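No window facing the camera at centre-left (245,270) rules out +y, so it must face the -x side: rest yaw is tool yaw - 90°. Moving over the stand.

```bash
python3 -m pendant '{"linear":[[0.018,0.067,0],[0.036,0.133,-0.01],[0.036,0.133,-0.01],[0.036,0.133,-0.01],[0.036,0.133,0],[0.036,0.133,0],[0.036,0.133,0],[0.03,0.13,0],[0.018,0.07,0],[0,0,0]],"rotation":[[0,0,0],[0,0,0],[0,0,0],[0,0,0],[0,0,0],[0,0,0],[0,0,0],[0,0,0],[0,0,0],[0,0,0]],"fingers":[20,20,20,20,20,20,20,20,20,20]}'
python3 -m pendant '{"linear":[[0,0,0],[0,0,0],[0,0,0],[0,0,0],[0,0,0],[0,0,0],[0,0,0],[0,0,0],[0,0,0],[0,0,0],[0,0,0],[0,0,0],[0,0,0],[0,0,0],[0,0,0],[0,0,0],[0,0,0],[0,0,0],[0,0,0],[0,0,0]],"rotation":[[0,0,-0.1],[0,0,-0.155],[0,0,-0.155],[0,0,-0.155],[0,0,-0.155],[0,0,-0.155],[0,0,-0.155],[0,0,-0.155],[0,0,-0.155],[0,0,-0.155],[0,0,-0.155],[0,0,-0.155],[0,0,-0.155],[0,0,-0.155],[0,0,-0.155],[0,0,-0.155],[0,0,-0.155],[0,0,-0.155],[0,0,-0.155],[0,0,-0.155]],"fingers":[20,20,20,20,20,20,20,20,20,20,20,20,20,20,20,20,20,20,20,20]}'
python3 -m pendant '{"linear":[[0,0,0],[0,0,0],[0,0,0]],"rotation":[[0,0,-0.13],[0,0,0],[0,0,0]],"fingers":[20,20,20]}'
python3 - <<'E'
from h import *
plan([.4485,-.0482,.16]);print(state()["joint_pos"].round(2),rot(state()["ee_rot"]).round(3))
E
```

```text
time: 8.98
tcp_pos: [0.4476, -0.0533, 0.1997]
ee_rot: [0.002, 0.955, -0.298, -0.001]
contact_force: [-0.1, -0.5, -2.6]
grip_width: 0.0433
gripper_force: 60.6
time: 10.65
tcp_pos: [0.45, -0.0477, 0.1999]
ee_rot: [-0.0, 0.621, 0.784, 0.0]
contact_force: [0.4, -1.0, -1.7]
grip_width: 0.0435
gripper_force: 60.8
time: 10.9
tcp_pos: [0.4501, -0.048, 0.1998]
ee_rot: [-0.0, 0.584, 0.812, 0.0]
contact_force: [-0.4, 0.1, -2.2]
grip_width: 0.0437
gripper_force: 60.7
units [ 0.001 -0.008  0.199] rows@.15 1.32803338736896 yaw 108.49079695167441
[ 0.49  0.41 -0.59  2.    0.31  0.82  0.05] [[-0.317  0.948 -0.   ]
 [ 0.948  0.317  0.   ]
 [ 0.001 -0.    -1.   ]]
```

```bash
python3 -m pendant '{"linear":[[0.001,-0.008,0.05],[0,0,0.1],[0,0,0.09],[0,0,0.035],[0,0,0],[0,0,0]],"rotation":[[0,0,0],[0,0,0],[0,0,0],[0,0,0],[0,0,0],[0,0,0]],"fingers":[20,20,20,20,20,20]}'
python3 - <<'E'
from h import *
plan([.4485,-.0482,.145])
for n in("side","top"):
    b=snapshot(n);p=state()["tcp_pos"].copy();u,v=proj(b,[.4485,-.0482,.08]);print(n,u,v)
    if n=="side":
        x,y=int(u),int(v);w=36;c=cv2.resize(b["color"][y-w:y+w,x-w:x+w],(576,576),interpolation=cv2.INTER_CUBIC)
        for q in([.4485,-.0482,.0905],[.4485,-.0482,.075]):
            a=np.array(proj(b,q));a=(a-[x-w,y-w])*8;cv2.circle(c,tuple(int(i) for i in a),2,(0,255,255),-1);print(a)
        cv2.imwrite("pics/al.png",c)
E
```

```text
time: 11.4
tcp_pos: [0.449, -0.0482, 0.1451]
ee_rot: [-0.0, 0.584, 0.812, 0.0]
contact_force: [0.6, 0.7, -1.2]
grip_width: 0.0437
gripper_force: 60.7
units [ 0.001 -0.002  0.001] rows@.15 0.017704295208476377 yaw 108.56255266279197
side 247.43723209947063 201.22426825181887
[287.82550901 253.39242695]
[293.225679   306.92098213]
top 359.4040022109383 309.4425429959654
```

View pics/al.png

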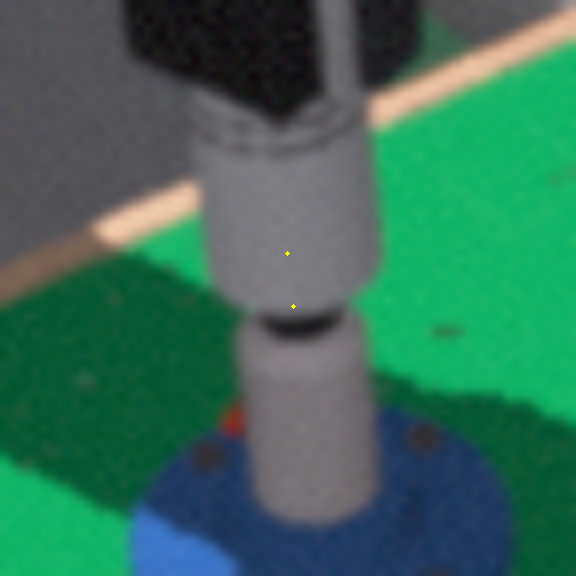

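Sleeve and stub axes agree within about 0.5 mm in the side view (sleeve axis about x=296 at y=265, stub about 304 at y=360, same slant). The foot is about 15 mm above the stub. Descending slowly.

```bash
python3 -m pendant '{"linear":[[0,0,0.03],[0,0,0.03],[0,0,0.02],[0,0,0.02],[0,0,0.01],[0,0,0.01],[0,0,0]],"rotation":[[0,0,0],[0,0,0],[0,0,0],[0,0,0],[0,0,0],[0,0,0],[0,0,0]],"fingers":[20,20,20,20,20,20,20]}'
```

```text
time: 12.08
tcp_pos: [0.4487, -0.0484, 0.1205]
ee_rot: [-0.0, 0.584, 0.812, -0.0]
contact_force: [-0.7, 0.2, -1.7]
grip_width: 0.0434
gripper_force: 60.7
```

```bash
python3 -m pendant '{"linear":[[0,0,0.015],[0,0,0.015],[0,0,0.015],[0,0,0.015],[0,0,0.01],[0,0,0]],"rotation":[[0,0,0],[0,0,0],[0,0,0],[0,0,0],[0,0,0],[0,0,0]],"fingers":[20,20,20,20,20,20]}'
python3 -m pendant '{"linear":[[0,0,0.01],[0,0,0.01],[0,0,0.01],[0,0,0.01],[0,0,0]],"rotation":[[0,0,0],[0,0,0],[0,0,0],[0,0,0],[0,0,0]],"fingers":[20,20,20,20,20]}'
```

```text
time: 12.58
tcp_pos: [0.4488, -0.0484, 0.1065]
ee_rot: [-0.0, 0.584, 0.812, 0.0]
contact_force: [1.0, 0.3, -1.8]
grip_width: 0.0435
gripper_force: 60.6
time: 13.0
tcp_pos: [0.4488, -0.0488, 0.0988]
ee_rot: [0.0, 0.584, 0.812, -0.0]
contact_force: [0.2, -1.4, 0.3]
grip_width: 0.0438
gripper_force: 60.6
```

```bash
python3 -m pendant '{"linear":[[0,0,0.01],[0,0,0.01],[0,0,0.01],[0,0,0.01],[0,0,0]],"rotation":[[0,0,0],[0,0,0],[0,0,0],[0,0,0],[0,0,0]],"fingers":[20,20,20,20,20]}'
python3 -m pendant '{"linear":[[0,0,0.01],[0,0,0.01],[0,0,0.01],[0,0,0.005],[0,0,0]],"rotation":[[0,0,0],[0,0,0],[0,0,0],[0,0,0],[0,0,0]],"fingers":[20,20,20,20,20]}'
```

```text
time: 13.42
tcp_pos: [0.4489, -0.049, 0.0908]
ee_rot: [0.0, 0.584, 0.812, -0.0]
contact_force: [-1.0, -2.1, -0.1]
grip_width: 0.0436
gripper_force: 61.0
time: 13.83
tcp_pos: [0.4489, -0.0488, 0.0836]
ee_rot: [0.0, 0.584, 0.812, -0.0]
contact_force: [0.0, -3.1, 0.0]
grip_width: 0.0433
gripper_force: 60.9
```

```bash
python3 -m pendant '{"linear":[[0,0,0.005],[0,0,0.005],[0,0,0.005],[0,0,0]],"rotation":[[0,0,0],[0,0,0],[0,0,0],[0,0,0]],"fingers":[20,20,20,20]}'
python3 -m pendant '{"linear":[[0,0,0.004],[0,0,0]],"rotation":[[0,0,0],[0,0,0]],"fingers":[20,20]}'
```

```text
time: 14.17
tcp_pos: [0.4489, -0.0487, 0.0807]
ee_rot: [0.0, 0.584, 0.812, -0.0]
contact_force: [0.4, -3.5, 1.6]
grip_width: 0.0435
gripper_force: 61.0
time: 14.33
tcp_pos: [0.4489, -0.0486, 0.08]
ee_rot: [0.0, 0.584, 0.812, -0.0]
contact_force: [0.2, -2.7, 2.3]
grip_width: 0.0437
gripper_force: 61.0
```

```bash
python3 -m pendant '{"linear":[[0,0,0.003],[0,0,0]],"rotation":[[0,0,0],[0,0,0]],"fingers":[20,20]}'
python3 -m pendant '{"linear":[[0,0,0.003],[0,0,0]],"rotation":[[0,0,0],[0,0,0]],"fingers":[20,20]}'
```

```text
time: 14.5
tcp_pos: [0.449, -0.0486, 0.0796]
ee_rot: [0.0, 0.584, 0.812, -0.0]
contact_force: [0.1, -3.6, 3.6]
grip_width: 0.0437
gripper_force: 61.2
time: 14.67
tcp_pos: [0.449, -0.0487, 0.0796]
ee_rot: [0.0, 0.584, 0.812, -0.0]
contact_force: [-0.0, -3.5, 8.3]
grip_width: 0.0437
gripper_force: 61.7
```

Home: z has stopped at 0.0796 with the force rising to 8 N. Now turning counterclockwise.

```bash
P='import h,numpy as np;s=h.state();print(np.degrees(h.yaw()),s["ft_torque"].round(3),s["tcp_pos"][2])'; python3 -c "$P"
python3 -m pendant '{"linear":[[0,0,0],[0,0,0],[0,0,0],[0,0,0],[0,0,0],[0,0,0]],"rotation":[[0,0,-0.05],[0,0,-0.05],[0,0,-0.05],[0,0,-0.05],[0,0,-0.05],[0,0,0]],"fingers":[20,20,20,20,20,20]}'; python3 -c "$P"
python3 -m pendant '{"linear":[[0,0,0],[0,0,0],[0,0,0]],"rotation":[[0,0,-0.04],[0,0,-0.04],[0,0,0]],"fingers":[20,20,20]}'; python3 -c "$P"
```

```text
108.56887314391152 [-1.085  0.297  0.036] 0.07955211121959782
time: 15.17
tcp_pos: [0.4489, -0.0488, 0.0795]
ee_rot: [0.0, 0.501, 0.865, -0.0]
contact_force: [-0.7, -3.8, 9.0]
grip_width: 0.0435
gripper_force: 61.7
119.85357058915493 [-1.144  0.418 -0.028] 0.07952823664717351
time: 15.42
tcp_pos: [0.4491, -0.0485, 0.0796]
ee_rot: [0.0, 0.473, 0.881, -0.0]
contact_force: [-0.6, -4.5, 8.2]
grip_width: 0.0434
gripper_force: 61.5
123.49360120392105 [-1.073  0.194  0.066] 0.07955151046402453
```

```bash
P='import h,numpy as np;s=h.state();print(np.degrees(h.yaw()),s["ft_torque"].round(3),s["tcp_pos"][2])'
python3 -m pendant '{"linear":[[0,0,0],[0,0,0]],"rotation":[[0,0,-0.05],[0,0,0]],"fingers":[20,20]}'|sed -n '4p'; python3 -c "$P"
python3 -m pendant '{"linear":[[0,0,0],[0,0,0]],"rotation":[[0,0,-0.04],[0,0,0]],"fingers":[20,20]}'|sed -n '4p'; python3 -c "$P"
python3 -m pendant '{"linear":[[0,0,0],[0,0,0]],"rotation":[[0,0,-0.04],[0,0,0]],"fingers":[20,20]}'|sed -n '4p'; python3 -c "$P"
```

```text
contact_force: [-0.1, -3.7, 7.7]
125.76007757242378 [-0.914  0.239 -0.027] 0.0795507683786915
contact_force: [0.5, -3.6, 8.5]
127.52363144033224 [-0.853  0.248 -0.05 ] 0.07955369861627766
contact_force: [0.4, -3.3, 7.9]
129.31989215831933 [-0.873  0.194 -0.069] 0.07951904338855043
```

```bash
P='import h,numpy as np;s=h.state();print(np.degrees(h.yaw()),s["ft_torque"].round(3),s["tcp_pos"][2])'
python3 -m pendant '{"linear":[[0,0,0],[0,0,0]],"rotation":[[0,0,-0.04],[0,0,0]],"fingers":[20,20]}'|sed -n '4p'; python3 -c "$P"
python3 -m pendant '{"linear":[[0,0,0],[0,0,0]],"rotation":[[0,0,-0.03],[0,0,0]],"fingers":[20,20]}'|sed -n '4p'; python3 -c "$P"
python3 -m pendant '{"linear":[[0,0,0],[0,0,0]],"rotation":[[0,0,-0.03],[0,0,0]],"fingers":[20,20]}'|sed -n '4p'; python3 -c "$P"
```

```text
contact_force: [-0.3, -3.3, 7.6]
131.1196137726326 [-0.892  0.243 -0.037] 0.07954531736735543
contact_force: [0.4, -3.8, 7.5]
132.44561750694422 [-0.908  0.256 -0.051] 0.07953902735765048
contact_force: [0.1, -4.0, 7.6]
133.79345881716276 [-0.889  0.207 -0.052] 0.0795370734344815
```

```bash
P='import h,numpy as np;s=h.state();print(np.degrees(h.yaw()),s["ft_torque"].round(3),s["tcp_pos"][2])'
python3 -m pendant '{"linear":[[0,0,0],[0,0,0]],"rotation":[[0,0,-0.025],[0,0,0]],"fingers":[20,20]}'|sed -n '4p'; python3 -c "$P"
python3 -m pendant '{"linear":[[0,0,0],[0,0,0]],"rotation":[[0,0,-0.025],[0,0,0]],"fingers":[20,20]}'|sed -n '4p'; python3 -c "$P"
python3 -m pendant '{"linear":[[0,0,0],[0,0,0]],"rotation":[[0,0,-0.025],[0,0,0]],"fingers":[20,20]}'|sed -n '4p'; python3 -c "$P"
```

```text
contact_force: [-0.1, -3.3, 7.8]
134.91291301876367 [-0.98   0.223 -0.091] 0.07953401374764035
contact_force: [-0.2, -3.4, 7.4]
136.03488938432423 [-0.968  0.169 -0.041] 0.07953392468370374
contact_force: [-0.1, -3.1, 7.5]
137.15503147158316 [-0.925  0.194 -0.034] 0.07952742742102824
```

```bash
P='import h,numpy as np;s=h.state();print(np.degrees(h.yaw()),s["ft_torque"].round(3),s["tcp_pos"][2])'
python3 -m pendant '{"linear":[[0,0,0],[0,0,0]],"rotation":[[0,0,-0.03],[0,0,0]],"fingers":[20,20]}'|sed -n '4p'; python3 -c "$P"
python3 -m pendant '{"linear":[[0,0,0],[0,0,0]],"rotation":[[0,0,-0.03],[0,0,0]],"fingers":[20,20]}'|sed -n '4p'; python3 -c "$P"
python3 - <<'E'
from h import *
b=snapshot("side");x,y=[int(i) for i in proj(b,[.4485,-.0482,.06])];w=40
c=b["color"][y-w:y+w,x-w:x+w]
a=snapshot("top");x,y=[int(i) for i in proj(a,[.4485,-.0482,.06])]
d=a["color"][y-w:y+w,x-w:x+w]
cv2.imwrite("pics/t.png",cv2.resize(np.hstack([c,d]),(800,400),interpolation=cv2.INTER_CUBIC))
E
```

```text
contact_force: [-0.4, -3.4, 7.7]
138.48488886172183 [-0.904  0.238 -0.102] 0.07953627263957462
contact_force: [-0.0, -3.4, 8.0]
139.76919773502516 [-0.859  0.218 -0.216] 0.07953400525133063
```

View pics/t.png

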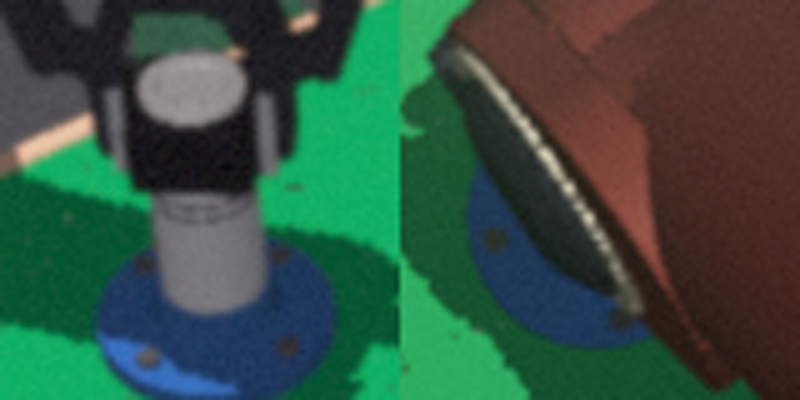

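The sleeve sits on the collar with no window on the camera's side, and torque has just begun rising. One more small step to confirm the catch.

```bash
P='import h,numpy as np;s=h.state();print(np.degrees(h.yaw()),s["ft_torque"].round(3),s["tcp_pos"][2])'
python3 -m pendant '{"linear":[[0,0,0],[0,0,0]],"rotation":[[0,0,-0.015],[0,0,0]],"fingers":[20,20]}'|sed -n '4p'; python3 -c "$P"
```

```text
contact_force: [0.3, -4.0, 8.4]
140.3780391780061 [-0.844  0.201 -0.411] 0.07955032099079815
```

Torque climbs at a fixed angle, so it has caught. Backing off to find the other edge of the play and confirm.

```bash
P='import h,numpy as np;s=h.state();print(np.degrees(h.yaw()),s["ft_torque"].round(3),s["tcp_pos"][2])'
python3 -m pendant '{"linear":[[0,0,0],[0,0,-0.002],[0,0,0]],"rotation":[[0,0,0.05],[0,0,0.05],[0,0,0]],"fingers":[20,20,20]}'|sed -n '4p'; python3 -c "$P"
python3 -m pendant '{"linear":[[0,0,0],[0,0,0],[0,0,0]],"rotation":[[0,0,0.03],[0,0,0.03],[0,0,0]],"fingers":[20,20,20]}'|sed -n '4p'; python3 -c "$P"
python3 -m pendant '{"linear":[[0,0,0],[0,0,0]],"rotation":[[0,0,0.025],[0,0,0]],"fingers":[20,20]}'|sed -n '4p'; python3 -c "$P"
```

```text
contact_force: [1.0, -2.9, 3.8]
136.0077628885689 [-0.698 -0.202 -0.058] 0.07962737327033681
contact_force: [2.5, -2.0, 4.4]
133.3026544502588 [-0.618 -0.379 -0.017] 0.07961501667984847
contact_force: [1.8, -1.8, 4.2]
132.19002341256214 [-0.589 -0.4    0.01 ] 0.07960360397658056
```

```bash
P='import h,numpy as np;s=h.state();print(np.degrees(h.yaw()),s["ft_torque"].round(3),s["tcp_pos"][2])'
python3 -m pendant '{"linear":[[0,0,0],[0,0,0]],"rotation":[[0,0,0.025],[0,0,0]],"fingers":[20,20]}'|sed -n '4p'; python3 -c "$P"
python3 -m pendant '{"linear":[[0,0,0],[0,0,0]],"rotation":[[0,0,0.02],[0,0,0]],"fingers":[20,20]}'|sed -n '4p'; python3 -c "$P"
```

```text
contact_force: [1.8, -1.5, 4.5]
131.0758708515943 [-0.565 -0.37   0.066] 0.079583648149593
contact_force: [2.7, -1.8, 5.2]
130.17957080401138 [-0.468 -0.29  -0.044] 0.07960853480015262
```

```bash
P='import h,numpy as np;s=h.state();print(np.degrees(h.yaw()),s["ft_torque"].round(3),s["tcp_pos"][2])'
python3 -m pendant '{"linear":[[0,0,0],[0,0,0]],"rotation":[[0,0,0.02],[0,0,0]],"fingers":[20,20]}'|sed -n '4p'; python3 -c "$P"
python3 -m pendant '{"linear":[[0,0,0],[0,0,0]],"rotation":[[0,0,0.02],[0,0,0]],"fingers":[20,20]}'|sed -n '4p'; python3 -c "$P"
```

```text
contact_force: [1.3, -2.1, 5.0]
129.28228454867747 [-0.526 -0.348  0.03 ] 0.07960558284196828
contact_force: [1.0, -1.1, 6.7]
128.37908619195838 [-0.569 -0.363 -0.007] 0.07959135220144496
```

```bash
P='import h,numpy as np;s=h.state();print(np.degrees(h.yaw()),s["ft_torque"].round(3),s["tcp_pos"][2])'
python3 -m pendant '{"linear":[[0,0,0],[0,0,0]],"rotation":[[0,0,0.02],[0,0,0]],"fingers":[20,20]}'|sed -n '4p'; python3 -c "$P"
python3 -m pendant '{"linear":[[0,0,0],[0,0,0]],"rotation":[[0,0,0.02],[0,0,0]],"fingers":[20,20]}'|sed -n '4p'; python3 -c "$P"
```

```text
contact_force: [1.7, -1.7, 5.7]
127.48035965363786 [-0.526 -0.334  0.011] 0.07960865463316431
contact_force: [1.9, -2.7, 5.1]
126.57873700213577 [-0.519 -0.309  0.078] 0.07959160009261922
```

```bash
P='import h,numpy as np;s=h.state();print(np.degrees(h.yaw()),s["ft_torque"].round(3),s["tcp_pos"][2],s["time"])'
python3 -m pendant '{"linear":[[0,0,0],[0,0,0]],"rotation":[[0,0,0.02],[0,0,0]],"fingers":[20,20]}'|sed -n '4p'; python3 -c "$P"
python3 -m pendant '{"linear":[[0,0,0],[0,0,0]],"rotation":[[0,0,0.02],[0,0,0]],"fingers":[20,20]}'|sed -n '4p'; python3 -c "$P"
python3 -m pendant '{"linear":[[0,0,0],[0,0,0]],"rotation":[[0,0,0.02],[0,0,0]],"fingers":[20,20]}'|sed -n '4p'; python3 -c "$P"
```

```text
contact_force: [0.9, -1.3, 5.6]
125.67663986223273 [-0.531 -0.324  0.059] 0.0795730824910117 19.35
contact_force: [1.6, -2.6, 5.0]
124.78048005075783 [-0.584 -0.341  0.01 ] 0.0796144845232114 19.5167
contact_force: [2.3, -2.7, 5.8]
123.87885417447055 [-0.62  -0.338  0.053] 0.0796091932252492 19.6833
```

No stop on the way back, so the catch is not proven. A gentle lift test decides it: play is about 1.5 mm if locked.

```bash
P='import h,numpy as np;s=h.state();print(np.degrees(h.yaw()),s["ft_torque"].round(3),s["tcp_pos"][2],s["time"])'
python3 -m pendant '{"linear":[[0,0,-0.005],[0,0,-0.005],[0,0,0]],"rotation":[[0,0,0],[0,0,0],[0,0,0]],"fingers":[20,20,20]}'|sed -n '4p'; python3 -c "$P"
python3 -m pendant '{"linear":[[0,0,-0.003],[0,0,0]],"rotation":[[0,0,0],[0,0,0]],"fingers":[20,20]}'|sed -n '4p'; python3 -c "$P"
```

```text
contact_force: [1.7, -1.7, -2.2]
123.87017052323198 [-0.587 -0.68   0.039] 0.08104025447572606 19.9333
contact_force: [2.0, -1.9, -6.3]
123.8597286923612 [-0.51  -0.979  0.077] 0.08141287764238572 20.1
```

```bash
P='import h,numpy as np;s=h.state();print(np.degrees(h.yaw()),s["ft_torque"].round(3),s["tcp_pos"][2],s["time"])'
python3 -m pendant '{"linear":[[0,0,-0.002],[0,0,0]],"rotation":[[0,0,0],[0,0,0]],"fingers":[20,20]}'|sed -n '4p'; python3 -c "$P"
```

```text
contact_force: [4.1, -1.9, -10.3]
123.86375479065033 [-0.488 -1.196  0.107] 0.0816185452685406 20.2667
```

Lift is blocked at 2 mm with the force rising to -10 N. With the stop at about 139.5° that fits a locked button centred near 129.5°. Reseating, then checking the lower stop gently.

```bash
P='import h,numpy as np;s=h.state();print(np.degrees(h.yaw()),s["ft_torque"].round(3),s["tcp_pos"][2],s["time"])'
python3 -m pendant '{"linear":[[0,0,0.005],[0,0,0.004],[0,0,0.004],[0,0,0]],"rotation":[[0,0,0],[0,0,0],[0,0,0],[0,0,0]],"fingers":[20,20,20,20]}'|sed -n '4p'; python3 -c "$P"
python3 -m pendant '{"linear":[[0,0,0],[0,0,0],[0,0,0]],"rotation":[[0,0,0.03],[0,0,0.03],[0,0,0]],"fingers":[20,20,20]}'|sed -n '4p'; python3 -c "$P"
python3 -m pendant '{"linear":[[0,0,0],[0,0,0]],"rotation":[[0,0,0.03],[0,0,0]],"fingers":[20,20]}'|sed -n '4p'; python3 -c "$P"
python3 -m pendant '{"linear":[[0,0,0],[0,0,0]],"rotation":[[0,0,0.02],[0,0,0]],"fingers":[20,20]}'|sed -n '4p'; python3 -c "$P"
```

```text
contact_force: [2.1, -2.6, -0.5]
123.88673071937201 [-0.628 -0.602  0.045] 0.08001262566728143 20.6
contact_force: [2.9, -3.1, 0.1]
121.0814934651553 [-0.837 -0.832  0.088] 0.07997207713519994 20.85
contact_force: [3.5, -2.8, -1.3]
119.71530721039474 [-0.937 -0.947  0.082] 0.07995705515290776 21.0167
contact_force: [4.3, -4.2, -1.2]
118.82334835598391 [-1.026 -1.001  0.123] 0.07997699808033878 21.1833
```

Side loads and moment build again below about 122°, so the sleeve is captured between two stops about 18° apart. Centring, pressing lightly home, then releasing.

```bash
P='import h,numpy as np;s=h.state();print(np.degrees(h.yaw()),s["ft_torque"].round(3),s["tcp_pos"],s["time"])'
python3 -m pendant '{"linear":[[0,0,0],[0,0,0],[0,0,0],[0,0,0],[0,0,0],[0,0,0.003],[0,0,0]],"rotation":[[0,0,-0.05],[0,0,-0.05],[0,0,-0.05],[0,0,-0.05],[0,0,-0.04],[0,0,0],[0,0,0]],"fingers":[20,20,20,20,20,20,20]}'|sed -n '4p'; python3 -c "$P"
python3 -m pendant '{"linear":[[0,0,0.001],[0,0,0]],"rotation":[[0,0,0],[0,0,0]],"fingers":[20,20]}'|sed -n '4p'; python3 -c "$P"
```

```text
contact_force: [1.9, -3.7, 4.8]
129.68566776938835 [-0.926 -0.421  0.014] [ 0.44884681 -0.04852225  0.07960915] 21.7667
contact_force: [1.4, -3.7, 6.4]
129.6920450094093 [-0.912 -0.332  0.06 ] [ 0.44886677 -0.04851247  0.07958072] 21.9333
```

```bash
python3 -m pendant '{"linear":[[0,0,0],[0,0,0],[0,0,0],[0,0,0],[0,0,0],[0,0,0],[0,0,0],[0,0,0]],"rotation":[[0,0,0],[0,0,0],[0,0,0],[0,0,0],[0,0,0],[0,0,0],[0,0,0],[0,0,0]],"fingers":[60,85,85,85,85,85,85,85]}'
python3 -m pendant '{"linear":[[0,0,-0.03],[0,0,-0.06],[0,0,-0.1],[0,0,-0.15],[0,0,-0.15],[0,0,-0.15],[0,0,-0.15],[0,-0.15,0],[0,-0.15,0],[0,-0.15,0],[0,-0.15,0],[0,-0.15,0],[0,-0.15,0],[0,-0.15,0],[0,0,0],[0,0,0]],"rotation":[[0,0,0],[0,0,0],[0,0,0],[0,0,0],[0,0,0],[0,0,0],[0,0,0],[0,0,0],[0,0,0],[0,0,0],[0,0,0],[0,0,0],[0,0,0],[0,0,0],[0,0,0],[0,0,0]],"fingers":[85,85,85,85,85,85,85,85,85,85,85,85,85,85,85,85]}'
python3 - <<'E'
from h import *
w=34;o=[]
for n in("side","top"):
    b=snapshot(n);x,y=[int(i) for i in proj(b,[.4485,-.0482,.06])]
    print(n,proj(b,[.4485,-.0482,.117]),x-w,y-w);o.append(cv2.resize(b["color"][y-w:y+w,x-w:x+w],(400,400),interpolation=cv2.INTER_CUBIC))
cv2.imwrite("pics/f.png",np.hstack(o))
E
```

```text
time: 22.6
tcp_pos: [0.4487, -0.0484, 0.0789]
ee_rot: [-0.0, 0.425, 0.905, 0.0]
contact_force: [0.6, -0.1, -0.4]
grip_width: 0.085
gripper_force: 0.0
time: 23.93
tcp_pos: [0.286, -0.1834, 0.2371]
ee_rot: [-0.0, 0.427, 0.904, -0.0]
contact_force: [0.2, -0.3, 0.1]
grip_width: 0.0848
gripper_force: 0.0
side (np.float64(245.7854667350822), np.float64(184.85133672918096)) 214 175
top (np.float64(360.96540644810534), np.float64(307.254173573243)) 324 276
```

View pics/f.png

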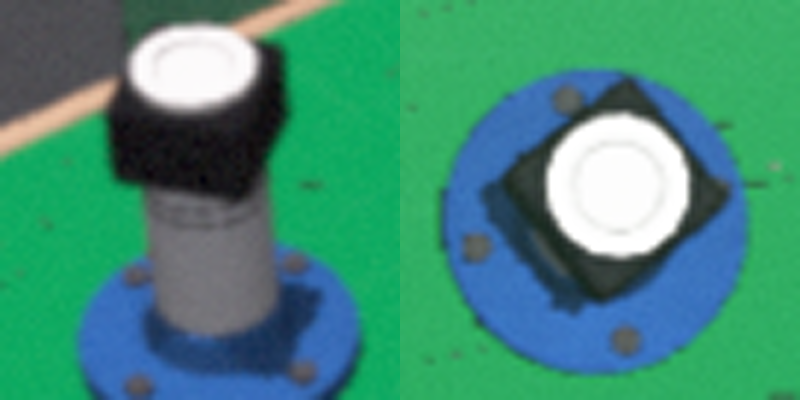

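The rest stands upright and seated on the collar, head turned about 40° to match the button, with the gripper clear. Handing in.

```bash
python3 -c "
from bench import *
print(sign_off())"
```

```text
the job is handed in; nothing more can be done
None
```

The rest is home on the blue collar and released, and the job was handed in at about 24 s. I judge the button locked in the window because the rest stopped lifting after 2 mm and met resistance when turned either way, but I never saw the button itself.

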